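Fetch the sachet caddy with the pull hook

TASK

With the wooden-handled pull hook, fetch the divided white caddy that holds the sachets from the back row: lower the hook into its empty front compartment and drag it straight towards you until it stands midway between the front and back edges of the dark mat. Slide it without lifting or tipping it or touching it with gripper or arm, and leave the plain square dish where it is. Then lift the hook out and stand the tool upright on the counter, clear of the caddy.

Things in the scene. Friction and masses are not known exactly. Their poses are not given: they have to be found in the camera images.
- caddy: White open box 100 (x) x 96 (y) x 45 mm high, about 0.35 kg, walls and floor 4 to 5 mm; left, middle or right in the back row. A mid partition makes two compartments: the front one is empty (x -46 to -2 mm, 88 mm wide), the rear one (+x) is packed with sachets standing up to 66 mm above the counter. Origin: centre of the underside, z up. Its front (-x) faces the robot within 17 degrees.
- hook_grip (a point): Tool standing left or right of the mat, 0.16 kg. This point: centre of its wooden handle, 70 (x) x 24 (y) x 26 mm, 58 mm above its feet; x points to the hook, away from the robot within 25 degrees. A steel bar (underside 55 mm up) carries two 4 mm plates straight down to the counter: the hook, 36 mm wide, centred 80 mm ahead (+x), and a foot 80 mm behind. Balanced; grip it across y from above.
- mat: Dark brown mat inlaid flush in the counter (no step), 170 mm deep (x) and 460 mm wide (y), in front of the back row. Fixed. Origin: its centre, at counter height.
- dish: Bystander: plain white square dish 88 x 88 x 45 mm high, open, undivided, empty, in the same row as the caddy. Origin: centre of the underside. The row's third piece is a round white bowl.

How it is judged (in metres and radians):
On the way, in this order (a step that is already met when the one before it is completed fails the run):
1. the hook end of the tool is down in the caddy's front compartment, behind its front wall (x of caddy in the frame of hook_grip between 0.08 and 0.14 m and y of caddy in the frame of hook_grip between -0.045 and 0.045 m and z of caddy in the frame of hook_grip between -0.095 and -0.058 m), for 0.1 s.
2. the caddy has been dragged onto the mat with the hook still in it (all of step 1 and x of caddy in the frame of mat between -0.035 and 0.035 m and y of caddy in the frame of mat between -0.21 and 0.21 m), for 0.1 s.
At the end, for the whole second after the job is handed in: The caddy stands flat and still on the mat, its centre within 35 mm of the mat's middle in depth (x) and within 210 mm of it across (y); the pull hook stands upright (within 8 degrees) and still on the counter, its handle's centre 50 to 65 mm up, not touching the caddy; nothing is held (x of caddy in the frame of mat between -0.035 and 0.035 m and y of caddy in the frame of mat between -0.21 and 0.21 m and angle between caddy's own z axis and vertical below 0.1 rad and height (world z) of caddy below 0.006 m and linear speed of each of caddy, pull_hook below 0.02 m/s and angle between hook_grip's own z axis and vertical below 0.15 rad and height (world z) of hook_grip between 0.05 and 0.065 m and contact force between pull_hook and caddy below 0.1 N).
It fails at once if the gripper or arm pushes on the caddy (over 1 N) (contact force between any of the fingers, the arm and caddy above 1 N).
It fails at once if the caddy is lifted more than 20 mm or tipped more than 20 degrees (height (world z) of caddy above 0.02 m or angle between caddy's own z axis and vertical above 0.35 rad).
It fails at once if the plain dish is moved more than 25 mm (distance of dish from where it was at the start of the episode above 0.025 m).
It also fails if it takes over 50 s, if anything falls off the work surface, if the arm or the gripper's body presses on something with over 40 N, if the wrist force passes 120 N, or if a joint passes its speed limit or range.

ROBOT

A 6-joint arm with a two-finger parallel gripper is mounted at the origin on the work surface. World frame = base frame: x ahead of the robot, y to its left, z up, the work surface at z = 0. Lengths are in mm, angles in degrees, forces in N, time in s.
With the tool pointing down it reaches from about 300 to 850 mm from the base axis. Payload 4.2 kg.
Tool frame: the origin (TCP) lies at the very end of the fingers, on their centre line; the grasp point (between the pads) lies 19 mm behind it; x points along the fingers, y is the direction in which the jaws open and shut, and the axes are right-handed (so a half turn about x gives the same grasp; the last joint's range is limited). The gripper opens to 91 mm and grips with 3 to 60 N. Pads are 32 mm wide; open, the fingers measure 118 mm over their backs; the gripper's body (76 mm by 178 mm) begins 60 mm behind the grasp point.
Start: joints at [-74.599, 18.312, 89.639, -0, 72.044, -1.146], TCP at [163.764, -551.203, 213.976] pointing down, gripper open.
Joint ranges: [-177.97, 177.97], [-48.28, 115.42], [12.27, 149.76], [-77.06, 257.06], [2.81, 150.46], [-146.56, 146.56]. Speed limits (degrees/s): [147.25, 147.25, 180, 180, 180, 180].

INTERFACE

Orientations are given as [roll, pitch, yaw] about the fixed x, y, z axes, in that order (R = Rz(yaw) Ry(pitch) Rx(roll)).
In Python, from workcell import sensors, grab_frame, job_done, finder gives the robot as it stands.
- The arm moves only by the tool play_rows, never from a script. Its argument "motion" is a list of rows, each a list of 5 numbers: the shift along the world's x, y, z in m, then the turn about the world's z in rad, then the opening, from 0 (shut) to 1 (fully open). In form: [[tx, ty, tz, roll, fingers], ...]. A call has exactly 8 rows; each row is the pose to reach, as a shift and turn from the pose commanded when the call began; what a row does not reach only later rows make up. A row lasts 1/12 s, in which the tool goes at most 41.7 mm and 7.16 degrees, less where a joint would pass 70% of its speed; a pose out of reach is approached as far as the arm can. A call with a gripper value outside its range is refused whole. The fingers move at their own pace and stop on an object; "squeeze" is the grip in N (left out, the last holds). Time passes only in rows, so rows that repeat a pose let the fingers close, or fill a call up. It gives the time, the measured TCP pose, the force and the opening at its end, in the units of the state.
- sensors.state(): the state, without advancing time (a new reading comes with each control period).
- grab_frame(name): name is "scene" or "top"; returns a dict with "img" (480x640x3 uint8, blue, green, red), "fx", "fy", "cx", "cy" (pixels), "rvec" (rotation vector, rad) and "tvec" (3), from world to camera coordinates, as OpenCV has them. Camera axes: x right, y down, z forward; pixel columns grow to the right and rows downward; lengths in mm; the calibration is good to about 2 mm. A picture is of the moment at which its call begins. There is no depth.
- job_done(): hands the job in, once; it reports no verdict.
Trained networks look in a picture, given as the dict that the camera call returned (one of the last four; its "shot" number tells which), for a name from the list of things; names that differ only in an ending like _2 or _b are one class to them, and where a whole thing is asked for, a point or a joint stands for the part that bears it (a point fixed in the world has none). Each returns a list of dicts, best first, with "conf" (0 to 1); they miss things now and then, are a little off and sometimes report something else, mostly with a low value. They report only what shows in the picture. A call takes as long as a camera call.
- finder.spot_in(picture, label): "point" ([column, row] in pixels, amid what is visible of it).
- finder.spot_point(picture, label): "point" ([column, row] in pixels: a listed point, or the origin of a listed thing).
The state is a dict: "time_s": time; "qpos": joint angles; "qvel": joint speeds; "effort": joint torques, N m; "ee_pos": TCP position; "ee_rot": TCP orientation; "force": force on the tool from outside, world axes, zero at the start; "torque": the same for the moment, N m; "gripper_width": finger opening in mm.
Only numpy, scipy, OpenCV 4.12 (cv2) and the standard library are available. Lean on these libraries where they do the work, as an engineer would, in place of code of your own. Each camera call takes 0.05 s, during which the arm holds its last target.

## Working session

There is one attempt and no reset: what is moved stays moved. The work goes in short steps, Python scripts to look and compute and a tool call to move; the robot and the scene stay as the last step left them, time stands still between calls to the robot, and variables do not carry over. Pictures are saved under pics/ and viewed, and the job is handed in when it is done.

Besides the shell and the picture viewer there is one more tool, called in YAML: its name, and indented under it one key for each argument. play_rows: Moves the arm, as the interface text tells. Its arguments: {"type":"object","properties":{"motion":{"type":"array","items":{"type":"array","items":{"type":"number"}}},"squeeze":{"type":"number"}},"required":["motion"]}

```bash
mkdir -p pics; ls
cat > h.py <<'E'
import numpy as np, cv2, json
from workcell import sensors, grab_frame, job_done, finder
def P(f):
    R,_=cv2.Rodrigues(np.array(f["rvec"],float)); t=np.array(f["tvec"],float).ravel()
    return R,t
def toz(f,px,z):
    R,t=P(f); d=R.T@np.array([(px[0]-f["cx"])/f["fx"],(px[1]-f["cy"])/f["fy"],1.0]); c=-R.T@t
    return c+d*(z-c[2])/d[2]
def proj(f,p):
    R,t=P(f); q=np.asarray(p,float)@R.T+t
    return np.stack([f["cx"]+f["fx"]*q[...,0]/q[...,2], f["cy"]+f["fy"]*q[...,1]/q[...,2]],-1)
E
python3 - <<'E'
from h import *
s=sensors.state();print(s["time_s"],s["ee_pos"],s["ee_rot"],s["gripper_width"],s["force"])
for n in ("scene","top"):
    f=grab_frame(n); cv2.imwrite(f"pics/{n}0.png",f["img"])
    R,t=P(f); print(n,(-R.T@t).round(),R.round(2).tolist(),f["fx"])
    for l,z in (("caddy",0),("hook_grip",58),("mat",0),("dish",0)):
        for r in finder.spot_point(f,l)[:2]: print(l,r["conf"],np.round(r["point"],1),toz(f,r["point"],z).round(1))
E
```

```text
pics
0.0 [ 163.595652   -550.70817323  213.11645322] [-91.36898942  89.89900134 105.17555562] 91.47611655083924 [ 0.22717354 -0.26251468  0.1475775 ]
scene [1060. -742.  670.] [[0.85, 0.53, -0.01], [0.29, -0.48, -0.83], [-0.44, 0.7, -0.56]] 549.5366697131823
caddy 0.82 [349.2 274.6] [655.3   6.6   0. ]
hook_grip 0.67 [144.1 312.6] [ 450.3 -321.7   58. ]
mat 0.88 [295.9 254.1] [527.6   9.1   0. ]
dish 0.65 [308.2 333.4] [ 674.9 -172.1    0. ]
top [ 333.    4. 1179.] [[-0.02, -1.0, 0.0], [-0.97, 0.02, -0.22], [0.22, -0.01, -0.97]] 516.5457638050768
caddy 0.57 [309.6 217.9] [657.5   4.4   0. ]
hook_grip 0.97 [457.2 301.6] [ 447.8 -312.5   58. ]
dish 0.69 [381.6 205.6] [ 684.8 -167.4    0. ]
```

View pics/scene0.png

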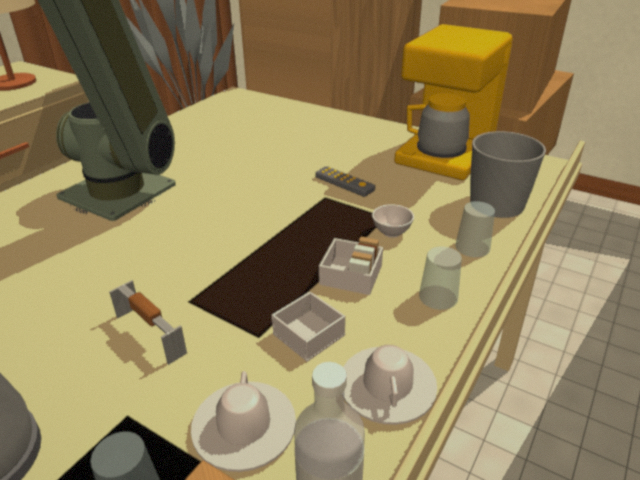

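View pics/top0.png

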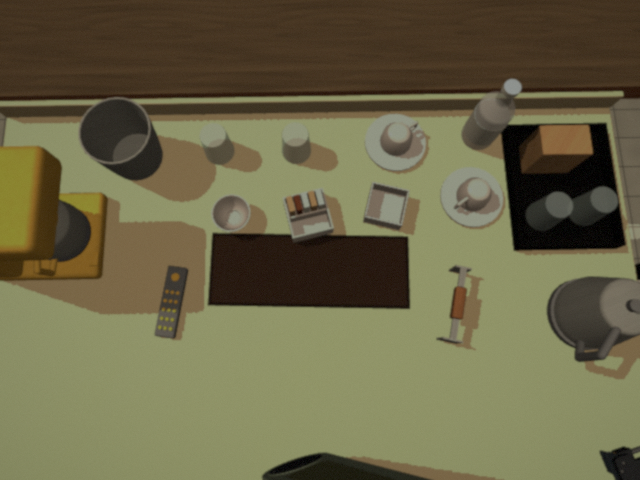

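The scene view shows the tool at about (145,310), the mat at (290,260), the caddy at (350,265) and the dish at (308,325). The top view has the caddy at (310,215), the dish at (386,206), the bowl at (231,213) and the tool at (458,303). I'll zoom in on these to get yaws.

Run:
```python
import cv2
a=cv2.imread("pics/top0.png"); s=cv2.imread("pics/scene0.png")
cv2.imwrite("pics/z1.png",cv2.resize(a[175:255,270:350],None,fx=7,fy=7,interpolation=cv2.INTER_CUBIC))
cv2.imwrite("pics/z2.png",cv2.resize(a[255:355,420:500],None,fx=6,fy=6,interpolation=cv2.INTER_CUBIC))
cv2.imwrite("pics/z3.png",cv2.resize(s[230:300,310:395],None,fx=8,fy=8,interpolation=cv2.INTER_CUBIC))
```

```text
(no output)
```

View pics/z1.png

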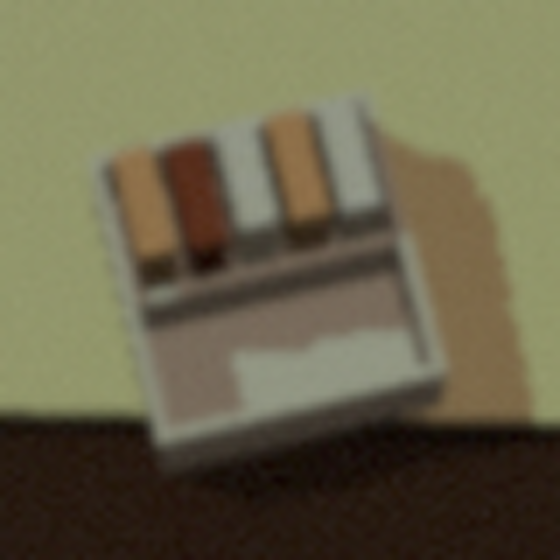

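View pics/z2.png

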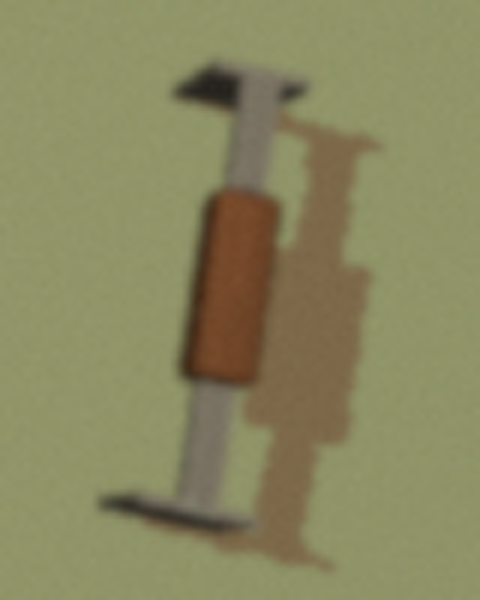

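View pics/z3.png

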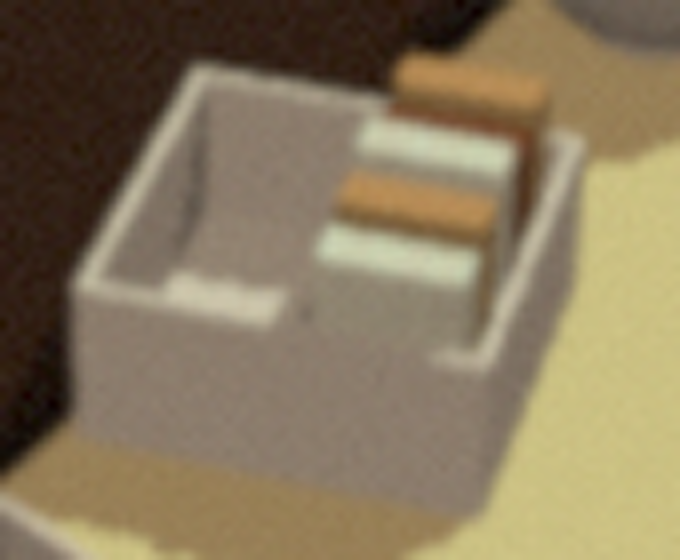

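Run:
```python
from h import *
f=grab_frame("top"); g=grab_frame("scene")
def o(p,k,ox,oy): return ((p[0]+.5)/k-.5+ox,(p[1]+.5)/k-.5+oy)
c=[toz(f,o(p,7,270,175),45) for p in ((97,158),(368,95),(445,378),(155,440))]
c=np.array(c);print(c.round(1).tolist(),c.mean(0).round(1))
for i in range(4):
    d=c[(i+1)%4]-c[i];print(np.hypot(*d[:2]).round(1),np.degrees(np.arctan2(d[1],d[0])).round(1))
c=np.array([toz(g,o(p,8,310,230),45) for p in ((195,67),(582,140),(480,365),(78,285))])
print(c.round(1).tolist(),c.mean(0).round(1))
for i in range(4):
    d=c[(i+1)%4]-c[i];print(np.hypot(*d[:2]).round(1),np.degrees(np.arctan2(d[1],d[0])).round(1))
a=toz(f,o((260,70),6,420,255),61);b=toz(f,o((198,512),6,420,255),61)
print("tool",a,b,(a+b)/2,np.hypot(*(a-b)[:2]),np.degrees(np.arctan2(*(a-b)[[1,0]])))
hc=np.array([toz(f,o(p,6,420,255),71) for p in ((210,190),(280,200),(258,385),(186,377))]);print("handle",hc.mean(0),hc.round(0).tolist())
# mat
m=f["img"].astype(int).sum(2)
mask=((m<110)).astype(np.uint8); mask[:225]=0;mask[320:]=0;mask[:,:200]=0;mask[:,420:]=0
cnt=max(cv2.findContours(mask,0,1)[0],key=cv2.contourArea); box=cv2.boxPoints(cv2.minAreaRect(cnt));print(box)
M=np.array([toz(f,p,0) for p in box]);print(M.round(1).tolist(),M.mean(0))
```

```text
[[695.5, 63.6, 45.0], [715.7, -25.7, 45.0], [619.2, -48.5, 45.0], [600.2, 45.5, 45.0]] [657.6   8.7  45. ]
91.6 -77.3
99.2 -166.7
95.8 101.4
97.0 10.8
[[598.1, 44.0, 45.0], [695.3, 65.7, 45.0], [715.1, -25.9, 45.0], [620.6, -47.9, 45.0]] [657.3   9.   45. ]
99.7 12.6
93.8 -77.8
97.0 -166.9
94.6 103.8
tool [ 524.74432966 -330.52731514   61.        ] [ 366.39289534 -295.28392473   61.        ] [ 445.5686125  -312.90561993   61.        ] 162.22599458513767 -12.547488556205568
handle [ 444.57066334 -311.52425345   71.        ] [[480.0, -306.0, 71.0], [476.0, -331.0, 71.0], [410.0, -317.0, 71.0], [413.0, -292.0, 71.0]]
[[208.91505 303.8855 ]
 [210.14839 232.9678 ]
 [409.22736 236.43005]
 [407.99402 307.34775]]
[[458.8, 236.8, 0.0], [625.0, 238.4, 0.0], [608.3, -228.6, 0.0], [442.8, -215.9, 0.0]] [533.72357147   7.67450427   0.        ]
```

Run:
```python
from h import *
from scipy.spatial.transform import Rotation as Ro
f=grab_frame("top"); m=cv2.GaussianBlur(f["img"],(0,0),.7).astype(int).sum(2)
for c in (230,260,340,370,400):
    r=m[220:325,c]; k=np.where(r<(r.max()+r.min())/2)[0]; 
    A=toz(f,(c,220+k[0]-.5),0);B=toz(f,(c,220+k[-1]+.5),0);print(c,A.round(1),B.round(1),(A+B)[0]/2)
s=sensors.state(); e=s["ee_rot"]
M=Ro.from_euler("xyz",e,degrees=True).as_matrix();print(M.round(3)); print("jaw",np.degrees(np.arctan2(M[1,1],M[0,1])),s["ee_pos"],s["qpos"])
```

```text
230 [625.3 191.8   0. ] [454.3 188.8   0. ] 539.7914000159741
260 [624.  121.4   0. ] [453.1 120.6   0. ] 538.5472471492483
340 [615.9 -66.3   0. ] [447.5 -61.3   0. ] 531.6778574271608
370 [ 651.1 -138.3    0. ] [ 444.  -129.4    0. ] 547.5236144690241
400 [ 635.2 -208.4    0. ] [ 440.5 -197.5    0. ] 537.8266652924976
[[ 0.     0.285 -0.959]
 [-0.    -0.959 -0.285]
 [-1.     0.     0.   ]]
jaw -73.45335920238216 [ 163.76487887 -551.22095135  213.98331198] [-7.45990911e+01  1.83120229e+01  8.96377304e+01 -7.62438721e-04
  7.20429603e+01 -1.14549679e+00]
```

play_rows:
  motion:
    - [0.02,0.017,0,-0.06,1]
    - [0.04,0.034,0,-0.12,1]
    - [0.06,0.051,0,-0.19,1]
    - [0.08,0.068,0,-0.25,1]
    - [0.1,0.085,0,-0.32,1]
    - [0.12,0.102,0,-0.38,1]
    - [0.14,0.119,0,-0.45,1]
    - [0.16,0.136,0,-0.507,1]

```text
time_s: 1.32
ee_pos: [324.6, -414.3, 214.1]
ee_rot: [130.0, 90.0, -62.7]
force: [0.0, -0.5, 0.9]
gripper_width: 91.2
```

play_rows:
  motion:
    - [0.02,0.017,0,0,1]
    - [0.04,0.034,0,0,1]
    - [0.06,0.051,0,0,1]
    - [0.08,0.068,0,0,1]
    - [0.1,0.085,0,0,1]
    - [0.121,0.103,-0.02,0,1]
    - [0.121,0.103,-0.04,0,1]
    - [0.121,0.103,-0.05,0,1]

```text
time_s: 1.98
ee_pos: [444.8, -310.5, 162.0]
ee_rot: [-20.4, 89.8, 147.2]
force: [-0.9, 0.2, 0.7]
gripper_width: 91.1
```

```bash
cat >> h.py <<'E'
from scipy.spatial.transform import Rotation as Ro
def st():
    s=sensors.state(); M=Ro.from_euler("xyz",s["ee_rot"],degrees=True).as_matrix()
    print(s["time_s"],"tcp",s["ee_pos"].round(1),"jaw",np.degrees(np.arctan2(M[1,1],M[0,1])).round(1),"tilt",M[:,0].round(3),"F",s["force"].round(1),"w",round(s["gripper_width"],1))
E
python3 - <<'E'
from h import *
st(); f=grab_frame("scene"); cv2.imwrite("pics/a.png",f["img"])
E
```

```text
1.9833 tcp [ 444.8 -310.5  162. ] jaw -102.4 tilt [-0.003  0.002 -1.   ] F [-0.9  0.2  0.7] w 91.1
```

View pics/a.png

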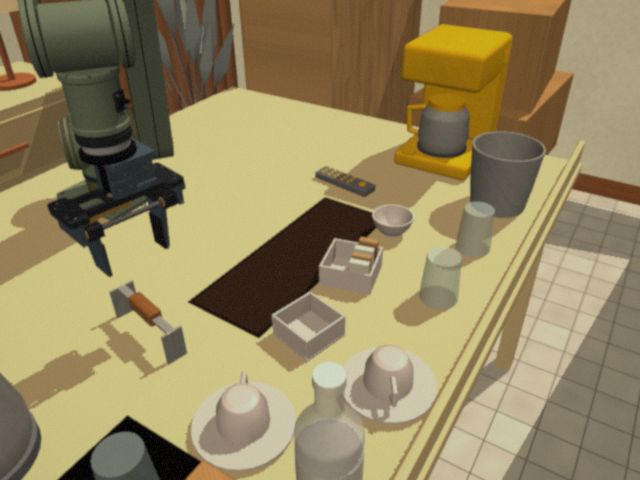

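The open gripper is directly above the handle at (145,308), with the jaws across it. Descending to about z=42.

play_rows:
  motion:
    - [0,-0.001,-0.02,0,1]
    - [0,-0.001,-0.04,0,1]
    - [0,-0.001,-0.06,0,1]
    - [0,-0.001,-0.08,0,1]
    - [0,-0.001,-0.1,0,1]
    - [0,-0.001,-0.115,0,1]
    - [0,-0.001,-0.121,0,1]
    - [0,-0.001,-0.121,0,1]

```text
time_s: 2.7
ee_pos: [443.8, -313.4, 42.2]
ee_rot: [-18.7, 89.9, 148.7]
force: [-0.2, 0.6, -0.9]
gripper_width: 91.1
```

play_rows:
  motion:
    - [0,0,0,0,0.6]
    - [0,0,0,0,0.4]
    - [0,0,0,0,0.3]
    - [0,0,0,0,0.2]
    - [0,0,0,0,0.1]
    - [0,0,0,0,0.1]
    - [0,0,0,0,0.1]
    - [0,0,0,0,0.1]
  squeeze: 45

```text
time_s: 3.37
ee_pos: [444.8, -313.2, 43.1]
ee_rot: [130.5, 90.0, -62.0]
force: [0.3, -0.1, -0.7]
gripper_width: 41.0
```

Run:
```python
from h import *
st(); f=grab_frame("scene"); cv2.imwrite("pics/b.png",f["img"][200:400,40:300])
```

```text
3.3667 tcp [ 444.8 -313.2   43.1] jaw -102.5 tilt [ 0. -0. -1.] F [ 0.3 -0.1 -0.7] w 41.0
```

View pics/b.png

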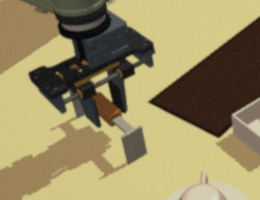

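The fingers straddle the handle and are still closing.

play_rows:
  motion:
    - [0,0,0,0,0.1]
    - [0,0,0,0,0.1]
    - [0,0,0,0,0.1]
    - [0,0,0,0,0.1]
    - [0,0,0,0,0.1]
    - [0,0,0,0,0.1]
    - [0,0,0,0,0.1]
    - [0,0,0,0,0.1]
  squeeze: 45

```text
time_s: 4.08
ee_pos: [444.7, -313.2, 42.9]
ee_rot: [39.4, 90.0, -153.1]
force: [-0.4, 0.0, -1.4]
gripper_width: 23.7
```

play_rows:
  motion:
    - [0,0,0.01,0,0.1]
    - [0,0,0.025,0,0.1]
    - [0,0,0.045,0,0.1]
    - [0,0,0.065,0,0.1]
    - [0,0,0.085,0,0.1]
    - [0,0,0.1,0,0.1]
    - [0,0,0.11,0,0.1]
    - [0,0,0.11,0,0.1]

```text
time_s: 4.75
ee_pos: [445.8, -313.9, 155.6]
ee_rot: [155.9, 89.7, -36.6]
force: [0.6, -0.3, -0.7]
gripper_width: 23.9
```

Run:
```python
from h import *
st(); f=grab_frame("scene"); cv2.imwrite("pics/c.png",cv2.resize(f["img"][130:400,20:300],None,fx=2,fy=2))
for l in ("hook_grip",):
  for r in finder.spot_point(f,l)[:2]: print(r["conf"],toz(f,r["point"],168))
```

```text
4.75 tcp [ 445.8 -313.9  155.6] jaw -102.5 tilt [ 0.004 -0.003 -1.   ] F [ 0.6 -0.3 -0.7] w 23.9
0.96 [ 438.79454777 -309.03395444  168.        ]
```

View pics/c.png

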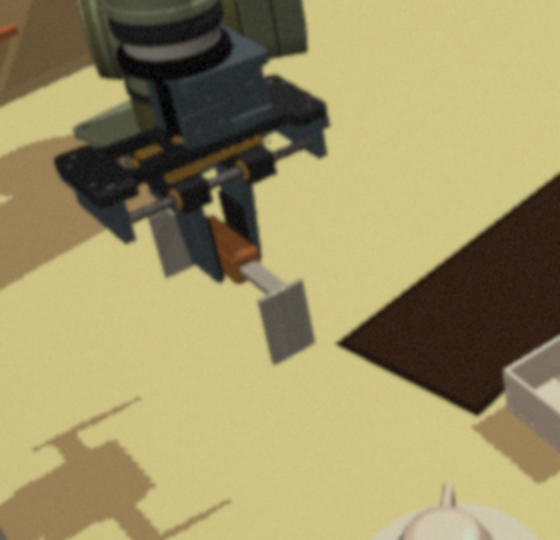

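Held at width 23.9 mm, level and lifted clear. Carrying it to the pose in front of the caddy with yaw +25°.

play_rows:
  motion:
    - [0.005,0.01,0,0.03,0.1]
    - [0.01,0.03,0,0.08,0.1]
    - [0.018,0.055,0,0.14,0.1]
    - [0.027,0.08,0,0.2,0.1]
    - [0.036,0.105,0,0.26,0.1]
    - [0.045,0.125,0,0.32,0.1]
    - [0.052,0.143,0,0.38,0.1]
    - [0.055,0.152,0,0.436,0.1]

```text
time_s: 5.52
ee_pos: [499.9, -158.0, 151.6]
ee_rot: [-54.9, 89.8, 137.9]
force: [0.6, 0.0, -0.5]
gripper_width: 24.0
```

play_rows:
  motion:
    - [0.005,0.015,0,0,0.1]
    - [0.013,0.037,0,0,0.1]
    - [0.022,0.062,0,0,0.1]
    - [0.031,0.087,0,0,0.1]
    - [0.04,0.112,0,0,0.1]
    - [0.048,0.135,0,0,0.1]
    - [0.053,0.147,0,0,0.1]
    - [0.055,0.152,0,0,0.1]

```text
time_s: 6.18
ee_pos: [554.7, -7.0, 151.9]
ee_rot: [-23.2, 89.9, 169.5]
force: [0.5, -0.5, -2.1]
gripper_width: 23.8
```

Run:
```python
from h import *
st(); 
for n in ("scene","top"):
    f=grab_frame(n); cv2.imwrite(f"pics/d_{n}.png",cv2.resize(f["img"][150:350,200:440] if n=="scene" else f["img"][150:350,210:450],None,fx=3,fy=3))
    for l,z in (("hook_grip",170),("caddy",0)):
        for r in finder.spot_point(f,l)[:2]: print(n,l,r["conf"],toz(f,r["point"],z))
```

```text
6.1833 tcp [554.7  -7.  151.9] jaw -77.3 tilt [-0.002  0.    -1.   ] F [ 0.5 -0.5 -2.1] w 23.8
scene hook_grip 0.72 [553.27953328  -8.24705068 170.        ]
scene caddy 0.82 [658.3848225    9.92526911   0.        ]
top hook_grip 0.61 [554.41071008  -5.85614416 170.        ]
```

View pics/d_scene.png

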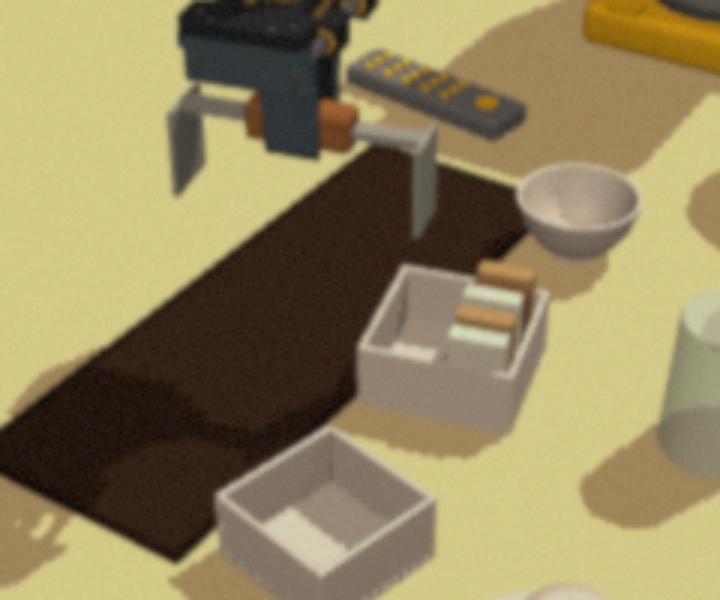

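View pics/d_top.png

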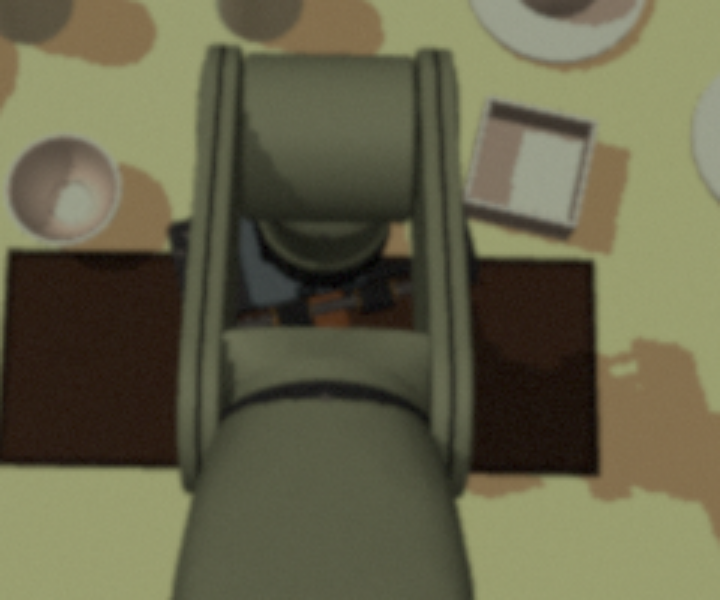

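Run:
```python
from h import *
f=grab_frame("scene")
for p in ((413,238),(437,205)): print(toz(f,((p[0]+.5)/3-.5+200,(p[1]+.5)/3-.5+150),109.5))
a=np.radians(12.7);print("expected hook",554.7+80*np.cos(a),-7+80*np.sin(a))
c=np.array([657.8,9]);d=c-[554.7,-7];print("caddy in grip",d@[np.cos(a),np.sin(a)],d@[-np.sin(a),np.cos(a)])
```

```text
[636.18103293  -8.71629371 109.5       ]
[630.06741038  31.85791949 109.5       ]
expected hook 632.7427635156686 10.587696348226999
caddy in grip 104.09515075046312 -7.05759096564382
```

The hook's measured position agrees with the expected one to about 1 mm, and the caddy is 104 mm ahead and −7 mm across in the hook_grip frame. Lowering the hook.

play_rows:
  motion:
    - [0,0,-0.015,0,0.1]
    - [0,0,-0.035,0,0.1]
    - [0,0,-0.055,0,0.1]
    - [0,0,-0.07,0,0.1]
    - [0,0,-0.082,0,0.1]
    - [0,0,-0.092,0,0.1]
    - [0,0,-0.098,0,0.1]
    - [0,0,-0.098,0,0.1]

```text
time_s: 7.2
ee_pos: [554.0, -9.6, 53.9]
ee_rot: [-11.7, 89.9, -179.2]
force: [0.1, 0.5, -1.5]
gripper_width: 23.5
```

Run:
```python
from h import *
st(); f=grab_frame("scene"); cv2.imwrite("pics/e.png",cv2.resize(f["img"][180:330,230:420],None,fx=4,fy=4))
for l,z in (("hook_grip",70),("caddy",0)):
        for r in finder.spot_point(f,l)[:2]: print(l,r["conf"],toz(f,r["point"],z))
```

```text
7.2 tcp [554.   -9.6  53.9] jaw -77.6 tilt [-0.002 -0.    -1.   ] F [ 0.1  0.5 -1.5] w 23.5
hook_grip 0.91 [556.05995643 -22.10204898  70.        ]
caddy 0.76 [650.23284062  12.80631402   0.        ]
```

View pics/e.png

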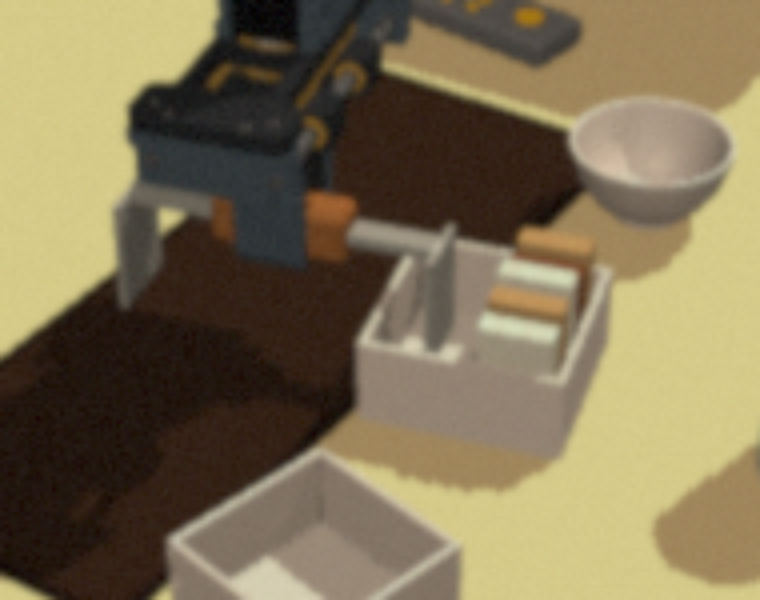

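The hook is inside the front compartment (crop 440,290), just ahead of the partition, with no contact force. Dragging starts slowly.

play_rows:
  motion:
    - [-0.005,0,0,0,0.1]
    - [-0.01,0,0,0,0.1]
    - [-0.015,0,0,0,0.1]
    - [-0.02,0,0,0,0.1]
    - [-0.026,0,0,0,0.1]
    - [-0.034,0,0,0,0.1]
    - [-0.042,0,0,0,0.1]
    - [-0.05,0,0,0,0.1]

```text
time_s: 8.02
ee_pos: [504.7, -9.2, 55.3]
ee_rot: [163.7, 89.9, -3.8]
force: [2.2, -0.2, -0.3]
gripper_width: 23.7
```

Run:
```python
from h import *
st(); f=grab_frame("scene"); cv2.imwrite("pics/g.png",cv2.resize(f["img"][180:330,230:420],None,fx=4,fy=4))
for l,z in (("hook_grip",70),("caddy",0)):
        for r in finder.spot_point(f,l)[:2]: print(l,r["conf"],toz(f,r["point"],z))
```

```text
8.0167 tcp [504.7  -9.2  55.3] jaw -77.5 tilt [ 0.002 -0.    -1.   ] F [ 2.2 -0.2 -0.3] w 23.7
hook_grip 0.69 [501.71680614 -17.54009658  70.        ]
caddy 0.82 [624.90491875  -2.15326682   0.        ]
```

View pics/g.png

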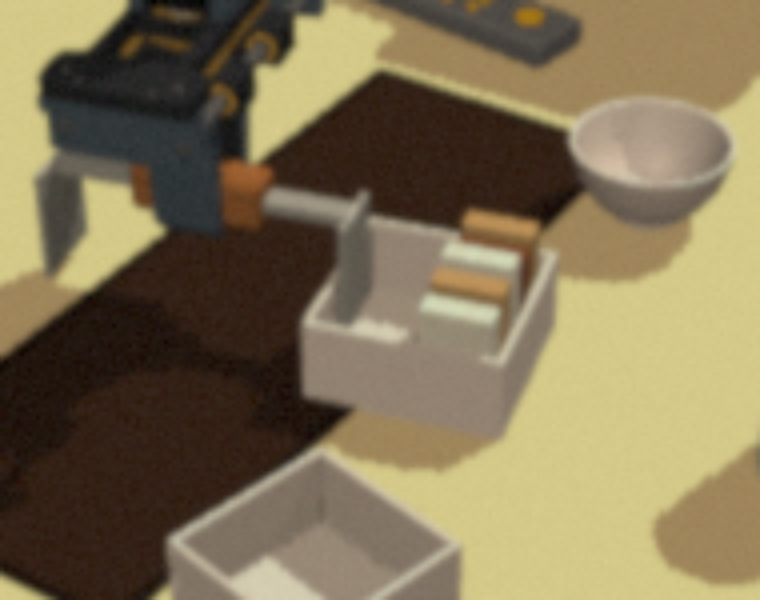

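The caddy is following the hook, flat and with about 2 N of drag. About 91 mm remains.

play_rows:
  motion:
    - [-0.006,0,0,0,0.1]
    - [-0.012,0,0,0,0.1]
    - [-0.018,0,0,0,0.1]
    - [-0.024,0,0,0,0.1]
    - [-0.03,0,0,0,0.1]
    - [-0.036,0,0,0,0.1]
    - [-0.042,0,0,0,0.1]
    - [-0.048,0,0,0,0.1]

```text
time_s: 8.83
ee_pos: [456.4, -9.2, 55.1]
ee_rot: [157.2, 90.0, -10.3]
force: [1.9, -0.6, -0.9]
gripper_width: 23.9
```

play_rows:
  motion:
    - [-0.006,0,0,0,0.1]
    - [-0.012,0,0,0,0.1]
    - [-0.018,0,0,0,0.1]
    - [-0.024,0,0,0,0.1]
    - [-0.03,0,0,0,0.1]
    - [-0.036,0,0,0,0.1]
    - [-0.04,0,0,0,0.1]
    - [-0.043,0,0,0,0.1]

```text
time_s: 9.5
ee_pos: [413.3, -9.2, 55.1]
ee_rot: [144.0, 90.0, -23.5]
force: [2.9, -0.3, -0.1]
gripper_width: 23.7
```

play_rows:
  motion:
    - [0,0,0,0,0.1]
    - [0,0,0,0,0.1]
    - [0,0,0,0,0.1]
    - [0,0,0,0,0.1]
    - [0,0,0,0,0.1]
    - [0,0,0,0,0.1]
    - [0,0,0,0,0.1]
    - [0,0,0,0,0.1]

```text
time_s: 10.17
ee_pos: [413.5, -9.2, 54.8]
ee_rot: [-6.4, 90.0, -173.9]
force: [-0.0, 0.3, -1.3]
gripper_width: 23.5
```

Run:
```python
from h import *
st(); f=grab_frame("scene"); cv2.imwrite("pics/i.png",cv2.resize(f["img"][160:340,180:420],None,fx=3,fy=3))
for l,z in (("hook_grip",70),("caddy",0),("mat",0)):
        for r in finder.spot_point(f,l)[:2]: print(l,r["conf"],toz(f,r["point"],z))
```

```text
10.1667 tcp [413.5  -9.2  54.8] jaw -77.5 tilt [-0.001 -0.    -1.   ] F [-0.   0.3 -1.3] w 23.5
hook_grip 0.56 [413.09656234  -8.29235376  70.        ]
```

View pics/i.png

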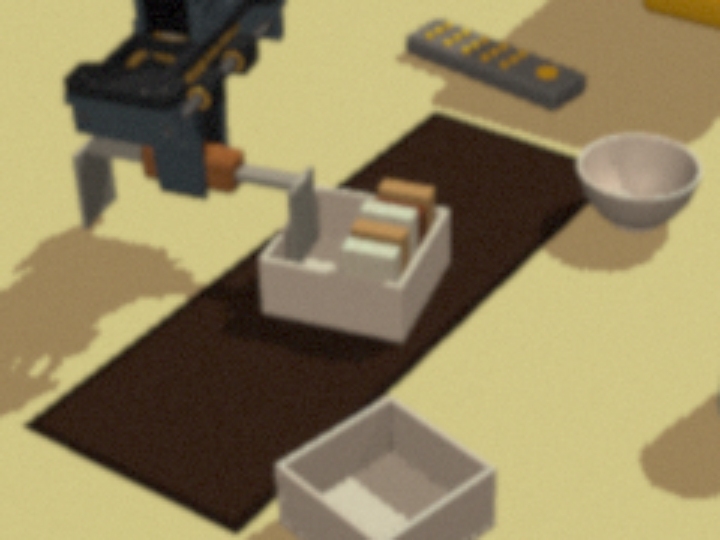

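Run:
```python
from h import *
f=grab_frame("scene")
o=lambda p:((p[0]+.5)/3-.5+180,(p[1]+.5)/3-.5+160)
bl=toz(f,o((450,206)),45);br=toz(f,o((403,285)),45);fr=toz(f,o((261,263)),45)
print(bl,br,fr,(bl+fr)/2)
print([toz(f,o(p),0).round(0) for p in ((28,425),(238,530),(437,113),(590,160))])
```

```text
[572.66247724  69.62574623  45.        ] [594.20787278 -24.81518917  45.        ] [501.47190105 -52.33164785  45.        ] [537.06718914   8.64704919  45.        ]
[array([ 441., -217.,    0.]), array([ 607., -222.,    0.]), array([459., 239.,   0.]), array([597., 238.,   0.])]
```

The caddy centre measures x≈537, against a mat middle of about 535. I'll back the hook off the front wall, then lift it straight out.

play_rows:
  motion:
    - [0.004,0.001,0,0,0.1]
    - [0.008,0.002,0,0,0.1]
    - [0.013,0.003,0,0,0.1]
    - [0.017,0.004,0,0,0.1]
    - [0.017,0.004,0,0,0.1]
    - [0.017,0.004,0.01,0,0.1]
    - [0.017,0.004,0.02,0,0.1]
    - [0.017,0.004,0.03,0,0.1]

```text
time_s: 11.08
ee_pos: [430.5, -5.1, 85.1]
ee_rot: [-9.7, 89.9, -177.2]
force: [-0.5, -0.2, -1.8]
gripper_width: 23.7
```

play_rows:
  motion:
    - [0,0,0.01,0,0.1]
    - [0,0,0.02,0,0.1]
    - [0,0,0.03,0,0.1]
    - [0,0,0.04,0,0.1]
    - [0,0,0.05,0,0.1]
    - [0,0,0.06,0,0.1]
    - [0,0,0.07,0,0.1]
    - [0,0,0.07,0,0.1]

```text
time_s: 11.75
ee_pos: [432.0, -5.2, 156.5]
ee_rot: [163.7, 89.8, -3.8]
force: [0.6, 0.2, -1.5]
gripper_width: 23.7
```

Run:
```python
from h import *
st(); f=grab_frame("scene"); cv2.imwrite("pics/j.png",cv2.resize(f["img"][130:340,130:400],None,fx=2.5,fy=2.5))
for l,z in (("hook_grip",170),("caddy",0),("mat",0)):
        for r in finder.spot_point(f,l)[:2]: print(l,r["conf"],toz(f,r["point"],z))
```

```text
11.75 tcp [432.   -5.2 156.5] jaw -77.5 tilt [ 0.004 -0.    -1.   ] F [ 0.6  0.2 -1.5] w 23.7
hook_grip 0.64 [435.99999708 -11.19582757 170.        ]
caddy 0.66 [523.64187397  11.2483949    0.        ]
mat 0.78 [527.38451043   9.39923178   0.        ]
```

View pics/j.png

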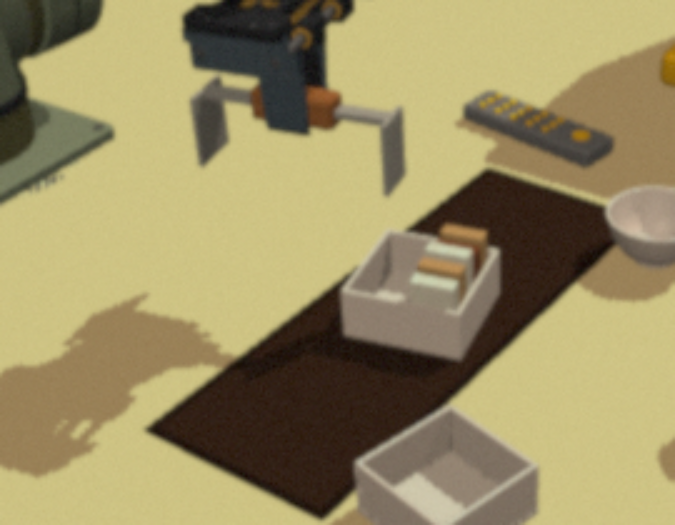

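The hook is out and clear, and the caddy sits flat on the mat. Carrying the tool to free counter on the right.

play_rows:
  motion:
    - [0,-0.01,0,-0.03,0.1]
    - [0,-0.027,0,-0.08,0.1]
    - [0,-0.047,0,-0.14,0.1]
    - [0,-0.067,0,-0.2,0.1]
    - [0,-0.087,0,-0.26,0.1]
    - [0,-0.107,0,-0.32,0.1]
    - [0,-0.124,0,-0.38,0.1]
    - [0,-0.135,0,-0.436,0.1]

```text
time_s: 12.62
ee_pos: [430.3, -142.4, 154.4]
ee_rot: [40.6, 89.9, -152.2]
force: [-0.0, -0.0, -2.7]
gripper_width: 23.6
```

play_rows:
  motion:
    - [0,-0.015,0,0,0.1]
    - [0,-0.035,0,0,0.1]
    - [0,-0.055,0,0,0.1]
    - [0,-0.075,0,0,0.1]
    - [0,-0.095,0,0,0.1]
    - [0,-0.115,0,0,0.1]
    - [0,-0.13,0,0,0.1]
    - [0,-0.135,0,0,0.1]

```text
time_s: 13.28
ee_pos: [430.3, -277.7, 154.2]
ee_rot: [50.5, 89.9, -142.2]
force: [0.1, -0.2, -2.0]
gripper_width: 24.0
```

play_rows:
  motion:
    - [0,0,-0.02,0,0.1]
    - [0,0,-0.04,0,0.1]
    - [0,0,-0.06,0,0.1]
    - [0,0,-0.075,0,0.1]
    - [0,0,-0.088,0,0.1]
    - [0,0,-0.096,0,0.1]
    - [0,0,-0.1,0,0.1]
    - [0,0,-0.1,0,0.1]

```text
time_s: 13.95
ee_pos: [430.2, -274.8, 54.2]
ee_rot: [-19.5, 89.9, 148.0]
force: [-0.3, 0.3, -1.8]
gripper_width: 24.1
```

Run:
```python
from h import *
st(); f=grab_frame("scene"); cv2.imwrite("pics/k.png",cv2.resize(f["img"][180:400,50:350],None,fx=2.5,fy=2.5))
```

```text
13.95 tcp [ 430.2 -274.8   54.2] jaw -102.5 tilt [-0.002  0.001 -1.   ] F [-0.3  0.3 -1.8] w 24.1
```

View pics/k.png

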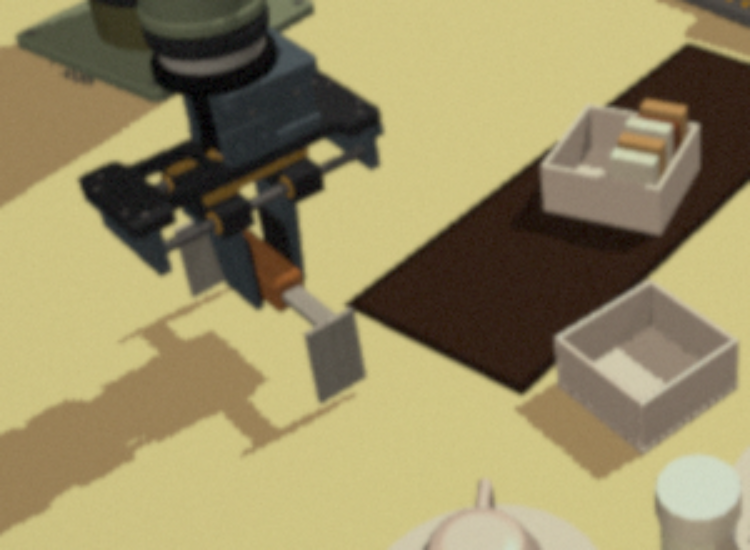

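The tool is just above bare counter, right of the mat. Setting it down slowly.

play_rows:
  motion:
    - [0,0,-0.003,0,0.1]
    - [0,0,-0.006,0,0.1]
    - [0,0,-0.008,0,0.1]
    - [0,0,-0.009,0,0.1]
    - [0,0,-0.01,0,0.1]
    - [0,0,-0.011,0,0.1]
    - [0,0,-0.0115,0,0.1]
    - [0,0,-0.0115,0,0.1]

```text
time_s: 14.67
ee_pos: [430.8, -275.2, 43.4]
ee_rot: [30.5, 90.0, -162.0]
force: [0.2, -0.0, -0.6]
gripper_width: 23.9
```

```bash
python3 -c "
from h import *
st()"
```

```text
14.6667 tcp [ 430.8 -275.2   43.4] jaw -102.5 tilt [-0. -0. -1.] F [ 0.2 -0.  -0.6] w 23.9
```

play_rows:
  motion:
    - [0,0,-0.0005,0,0.1]
    - [0,0,-0.001,0,0.1]
    - [0,0,-0.001,0,0.1]
    - [0,0,-0.001,0,0.1]
    - [0,0,-0.001,0,0.1]
    - [0,0,-0.001,0,0.1]
    - [0,0,-0.001,0,0.1]
    - [0,0,-0.001,0,0.1]

```text
time_s: 15.33
ee_pos: [430.9, -275.3, 42.9]
ee_rot: [151.1, 90.0, -41.4]
force: [-0.6, 0.1, 4.9]
gripper_width: 23.6
```

Firm contact at +4.9 N, so the tool is on the counter. Opening slowly and then rising.

play_rows:
  motion:
    - [0,0,0,0,0.3]
    - [0,0,0,0,0.33]
    - [0,0,0,0,0.4]
    - [0,0,0,0,0.5]
    - [0,0,0,0,0.65]
    - [0,0,0,0,0.8]
    - [0,0,0,0,1]
    - [0,0,0,0,1]

```text
time_s: 16.0
ee_pos: [430.8, -275.2, 42.4]
ee_rot: [57.5, 90.0, -135.0]
force: [0.8, -0.1, 0.0]
gripper_width: 67.1
```

play_rows:
  motion:
    - [0,0,0,0,1]
    - [0,0,0,0,1]
    - [0,0,0,0,1]
    - [0,0,0,0,1]
    - [0,0,0,0,1]
    - [0,0,0,0,1]
    - [0,0,0,0,1]
    - [0,0,0,0,1]

```text
time_s: 16.67
ee_pos: [430.8, -275.2, 42.5]
ee_rot: [119.3, 90.0, -73.2]
force: [-0.4, 0.2, -0.3]
gripper_width: 90.9
```

play_rows:
  motion:
    - [0,0,0.01,0,1]
    - [0,0,0.025,0,1]
    - [0,0,0.045,0,1]
    - [0,0,0.065,0,1]
    - [0,0,0.085,0,1]
    - [0,0,0.105,0,1]
    - [0,0,0.12,0,1]
    - [0,0,0.13,0,1]

```text
time_s: 17.33
ee_pos: [431.4, -275.6, 175.1]
ee_rot: [157.4, 89.8, -35.1]
force: [0.1, -0.1, -0.4]
gripper_width: 91.2
```

play_rows:
  motion:
    - [-0.01,-0.02,0.01,0,1]
    - [-0.02,-0.04,0.02,0,1]
    - [-0.04,-0.06,0.03,0,1]
    - [-0.06,-0.08,0.04,0,1]
    - [-0.08,-0.1,0.05,0,1]
    - [-0.09,-0.12,0.06,0,1]
    - [-0.1,-0.13,0.06,0,1]
    - [-0.1,-0.13,0.06,0,1]

```text
time_s: 18.0
ee_pos: [329.2, -407.2, 233.2]
ee_rot: [97.8, 89.9, -94.9]
force: [0.5, 0.0, 0.1]
gripper_width: 91.1
```

Run:
```python
from h import *
st(); 
for n in ("scene","top"):
    f=grab_frame(n); cv2.imwrite(f"pics/l_{n}.png",f["img"])
    for l,z in (("hook_grip",58),("caddy",0),("mat",0),("dish",0)):
        for r in finder.spot_point(f,l)[:1]: print(n,l,r["conf"],toz(f,r["point"],z).round(1))
cv2.imwrite("pics/l_z.png",cv2.resize(f["img"][175:355,200:500],None,fx=2.6,fy=2.6))
```

```text
18.0 tcp [ 329.2 -407.2  233.2] jaw -102.7 tilt [-0.    -0.002 -1.   ] F [0.5 0.  0.1] w 91.1
scene hook_grip 0.73 [ 434.7 -277.7   58. ]
scene caddy 0.58 [528.6   6.5   0. ]
scene mat 0.81 [524.2  11.6   0. ]
scene dish 0.83 [ 672.2 -173.1    0. ]
top hook_grip 0.55 [ 430.2 -271.3   58. ]
top caddy 0.57 [534.8   3.9   0. ]
```

View pics/l_scene.png

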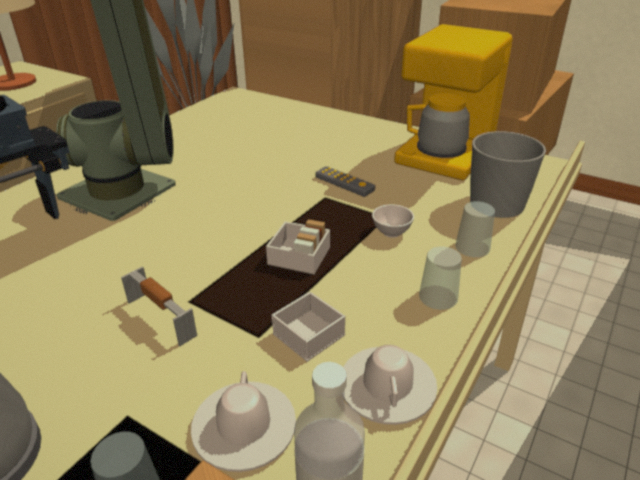

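View pics/l_z.png

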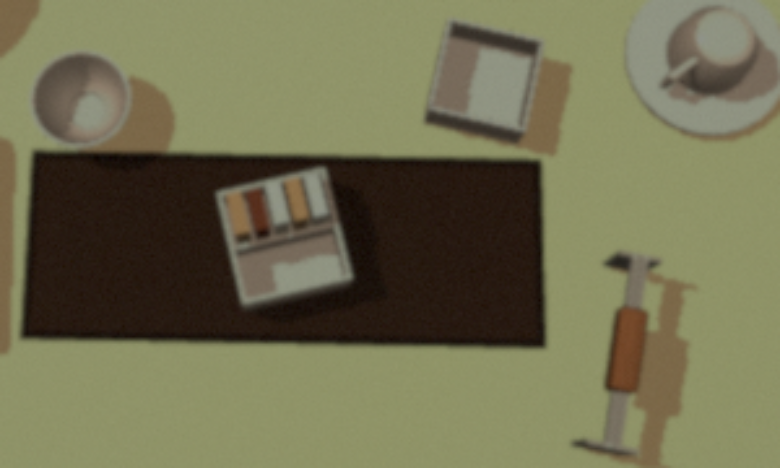

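The caddy stands mid-mat at (298,247) in the scene view. The tool stands upright at (157,295), and the dish has not moved (308,325). Handing in.

```bash
python3 -c "
from h import *
print(job_done()); st()"
```

```text
the job is handed in; nothing more can be done
None
the job is handed in; nothing more can be done
```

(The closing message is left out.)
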